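# Run a fingertip along the vial row and seat every cap

## Robot

A 6-joint arm with a two-finger parallel gripper is mounted at the origin on the work surface. World frame = base frame: x ahead of the robot, y to its left, z up, the work surface at z = 0. Lengths are in m, angles in rad, forces in N, time in s.
With the tool pointing down it reaches from about 0.3 to 0.825 m from the base axis. Payload 5.4 kg.
Tool frame: the origin (TCP) lies midway between the tips of the shut fingers; the grasp point (between the pads) lies 19 mm behind it; z points along the fingers, y is the line along which they close (so a half turn about z gives the same grasp; the last joint's range is limited). The gripper opens to 92 mm and grips with 3 to 60 N. Pads are 20 mm wide; open, the fingers measure 128 mm over their backs; the gripper's body (75 mm by 189 mm) begins 69 mm behind the grasp point.
Start: joints at [-1.448, 0.158, 1.597, -0, 1.386, -0.21], TCP at [0.188, -0.543, 0.215] pointing down, gripper open.
Joint ranges: [-2.91, 2.91], [-0.94, 2.29], [0.18, 2.7], [-1.29, 4.43], [0.17, 2.64], [-3, 3]. Speed limits (rad/s): [2.57, 2.57, 3.14, 3.14, 3.14, 3.14].

## Interface

Orientations are given as a unit quaternion [x, y, z, w].
In Python, from workcell import telemetry, imaging, job gives the robot as it stands.
- The arm moves only by the tool carry_out, never from a script. Its argument "moves" is a list of rows, each a list of 5 numbers: the shift along the tool's x, y, z in m, then the turn about the tool's z in degrees, then the finger opening in m, from 0 to 0.0919. A call has 1 to 5 rows; each row is the pose to reach, as a shift and turn from the pose commanded when the call began, along the tool's axes at that moment; what a row does not reach only later rows make up. A row lasts 1/12 s, in which the tool goes at most 41.7 mm and 7.16 degrees, less where a joint would pass 70% of its speed; a pose out of reach is approached as far as the arm can. A call with a gripper value outside its range is refused whole. The fingers move at their own pace and stop on an object; the grip force is fixed at half the most. Time passes only in rows, so rows that repeat a pose let the fingers close. It gives the time, the measured TCP pose, the force, the opening and the grip force at its end, in the units of the state.
- telemetry.state(): the state, without advancing time (a new reading comes with each control period).
- imaging.capture(name): name is "side" or "top" or "wrist"; returns a dict with "pixels" (400x640x3 uint8, red, green, blue), "fx", "fy", "cx", "cy" (pixels), "k1" (the pictures are not rectified: a ray, as slopes to the right and down, at radius r is drawn at 1 + k1 r^2 times it, then the intrinsics apply), "rvec" (rotation vector, rad) and "tvec" (3), from world to camera coordinates, as OpenCV has them. Camera axes: x right, y down, z forward; pixel columns grow to the right and rows downward; lengths in m; the calibration is good to about 2 mm. A picture is of the moment at which its call begins. There is no depth.
- job.hand_in(): hands the job in; it is judged then, once.
The state is a dict: "clock": time; "joints": joint angles; "dq": joint speeds; "tau": joint torques, N m; "tcp_pos": TCP position; "tool_rot": TCP orientation; "contact_force": force on the tool from outside, world axes, zero at the start; "wrist_torque": the same for the moment, N m; "width": finger opening in m; "gripper_force": force on a finger pad.
Only numpy, scipy, OpenCV 4.12 (cv2) and the standard library are available. Lean on these libraries where they do the work, as an engineer would, in place of code of your own. Each camera call takes 0.05 s, during which the arm holds its last target. There are 200 camera calls.

## Task

The caps on the six vials in the curved tray are standing proud: starting at the end beside the small conical flask, run the fingertips along the row and press each cap fully home, one after another in order to the end beside the beaker, pressing lightly and keeping the fingertips low, within about 5 cm above the caps, from the first cap until the last is down. Do not lift or shove the tray, and leave the glassware and other things on the bench where they stand; finish with the hand clear.

Things in the scene. Friction and masses are not known exactly. Their poses are not given: they have to be found in the camera images.
- tray: Loose grey tray, 1.8 kg, 40 mm high, a strip 48 mm wide with six amber vials. Origin on its underside, z up. In its frame the arc's centre is x -90, y 0 mm, radius 130 mm; vial i (0 to 5) is at angle -1.0 + 0.4 i rad from +x (cap0 at the -y end, cap5 at +y, 52 mm apart). Aluminium caps, 21 mm wide, 10 mm high, sit part-way on the necks; in each top a sprung rubber button 15 mm across stands 3.5 mm up and gives 3.5 mm at 12 N.
- cap0_top (a point): Centre of the flat top of the rubber button of cap 0; 71.5 mm above the bench when the cap is home and the button free, up to 79.5 mm when the cap stands proud.
- cap0 (a joint): How far cap 0 has been pushed down its neck, m: starts between 0 and 0.004, 0.008 is fully home against a hard stop. It moves straight down only, stays where it is left, and resists with about 3 N.
- cap1_top (a point): Centre of the flat top of the rubber button of cap 1; 71.5 mm above the bench when the cap is home and the button free, up to 79.5 mm when the cap stands proud.
- cap1 (a joint): How far cap 1 has been pushed down its neck, m: starts between 0 and 0.004, 0.008 is fully home against a hard stop. It moves straight down only, stays where it is left, and resists with about 3 N.
- cap2_top (a point): Centre of the flat top of the rubber button of cap 2; 71.5 mm above the bench when the cap is home and the button free, up to 79.5 mm when the cap stands proud.
- cap2 (a joint): How far cap 2 has been pushed down its neck, m: starts between 0 and 0.004, 0.008 is fully home against a hard stop. It moves straight down only, stays where it is left, and resists with about 3 N.
- cap3_top (a point): Centre of the flat top of the rubber button of cap 3; 71.5 mm above the bench when the cap is home and the button free, up to 79.5 mm when the cap stands proud.
- cap3 (a joint): How far cap 3 has been pushed down its neck, m: starts between 0 and 0.004, 0.008 is fully home against a hard stop. It moves straight down only, stays where it is left, and resists with about 3 N.
- cap4_top (a point): Centre of the flat top of the rubber button of cap 4; 71.5 mm above the bench when the cap is home and the button free, up to 79.5 mm when the cap stands proud.
- cap4 (a joint): How far cap 4 has been pushed down its neck, m: starts between 0 and 0.004, 0.008 is fully home against a hard stop. It moves straight down only, stays where it is left, and resists with about 3 N.
- cap5_top (a point): Centre of the flat top of the rubber button of cap 5; 71.5 mm above the bench when the cap is home and the button free, up to 79.5 mm when the cap stands proud.
- cap5 (a joint): How far cap 5 has been pushed down its neck, m: starts between 0 and 0.004, 0.008 is fully home against a hard stop. It moves straight down only, stays where it is left, and resists with about 3 N.
- flask: Small conical glass flask, 51 mm across the foot, 27 mm at the lip, 85 mm tall, loose, 90 g; origin under its centre. Stands about 85 mm beyond one end of the row of vials: that end is where to begin.
- beaker: Small open straight glass beaker, 42 mm across, 60 mm tall, loose; origin under its centre. Stands about 85 mm beyond the other end of the row.
- spare: Spare capped amber vial, 22 mm across, 72 mm tall, loose, standing on the bench in the hollow of the tray's arc, not in the tray; origin under its centre. Leave it where it stands.
- jar: Amber jar with white lid, 56 mm across, 75 mm tall, loose, on the bench at the outer side of the arc; origin under its centre.
- spatula: Thin steel lab spatula, 160 mm long, 12 mm wide, 8 mm high, lying on the bench at the outer side of the arc; loose; lies along its x axis.
- dish: White square weighing dish 70 x 70 x 18 mm, loose, at the outer side of the arc; origin under its centre.

How it is judged:
On the way, in this order (a step that is already met when the one before it is completed fails the run):
1. cap number 1 of 6, counted from the flask's end, is pressed home (((horizontal distance between cap0_top and flask below 0.18 m and value of joint cap0 above 0.0068 m) or (not (horizontal distance between cap0_top and flask below 0.18 m) and value of joint cap5 above 0.0068 m))), for 0.1 s.
2. cap number 2 of 6, counted from the flask's end, is pressed home (((horizontal distance between cap0_top and flask below 0.18 m and value of joint cap1 above 0.0068 m) or (not (horizontal distance between cap0_top and flask below 0.18 m) and value of joint cap4 above 0.0068 m))), for 0.1 s.
3. cap number 3 of 6, counted from the flask's end, is pressed home (((horizontal distance between cap0_top and flask below 0.18 m and value of joint cap2 above 0.0068 m) or (not (horizontal distance between cap0_top and flask below 0.18 m) and value of joint cap3 above 0.0068 m))), for 0.1 s.
4. cap number 4 of 6, counted from the flask's end, is pressed home (((horizontal distance between cap0_top and flask below 0.18 m and value of joint cap3 above 0.0068 m) or (not (horizontal distance between cap0_top and flask below 0.18 m) and value of joint cap2 above 0.0068 m))), for 0.1 s.
5. cap number 5 of 6, counted from the flask's end, is pressed home (((horizontal distance between cap0_top and flask below 0.18 m and value of joint cap4 above 0.0068 m) or (not (horizontal distance between cap0_top and flask below 0.18 m) and value of joint cap1 above 0.0068 m))), for 0.1 s.
6. cap number 6 of 6, counted from the flask's end, is pressed home (((horizontal distance between cap0_top and flask below 0.18 m and value of joint cap5 above 0.0068 m) or (not (horizontal distance between cap0_top and flask below 0.18 m) and value of joint cap0 above 0.0068 m))), for 0.1 s.
At the end, for the whole second after the job is handed in: All six caps are within 1.2 mm of fully home, the tray is flat, at rest and within 20 mm of where it was, and every loose thing around it is within 20 mm of its place (value of joint each of cap0, cap1, cap2, cap3, cap4, cap5 above 0.0068 m and distance of each of tray, flask, beaker, spare, jar, spatula, dish from where it was at the start of the episode below 0.02 m and angle between tray's own z axis and vertical below 0.03 rad and linear speed of tray below 0.01 m/s); the robot touches nothing.
It fails at once if the tray is lifted (6 mm), tipped (0.06 rad) or shoved (20 mm) (height (world z) of tray above 0.006 m or angle between tray's own z axis and vertical above 0.06 rad or distance of tray from where it was at the start of the episode above 0.02 m).
It fails at once if a vial, cap or the tray is pressed harder than 35 N (contact force between any of the fingers, the arm and tray above 35 N).
It fails at once if between the first cap and the last, the hand is raised so that the grasp point is over 158 mm above the bench (fingertips about 65 mm above the caps) (value of joint any of cap0, cap1, cap2, cap3, cap4, cap5 above 0.0068 m and not (value of joint each of cap0, cap1, cap2, cap3, cap4, cap5 above 0.0068 m) and height (world z) of the grasp point above 0.158 m).
It fails at once if flask, beaker, spare vial, jar, spatula or dish is moved more than 20 mm or lifted (distance of any of flask, beaker, spare, jar, spatula, dish from where it was at the start of the episode above 0.02 m).
It also fails if it takes over 54 s, if anything falls off the work surface, if the arm or the gripper's body presses on something with over 40 N, if the wrist force passes 120 N, or if a joint passes its speed limit or range.

## Working session

There is one attempt and no reset: what is moved stays moved. The work goes in short steps, Python scripts to look and compute and a tool call to move; the robot and the scene stay as the last step left them, time stands still between calls to the robot, and variables do not carry over. Pictures are saved under pics/ and viewed, at most 10 in all, crops included, and the job is handed in when it is done.

Besides the shell and the picture viewer there is one more tool, called after "Emit:" by a JSON object that holds its "name" and its "arguments". carry_out: Moves the arm, as the interface text tells. Its arguments: {"type":"object","properties":{"moves":{"type":"array","items":{"type":"array","items":{"type":"number"}}}},"required":["moves"]}

```bash
mkdir -p pics; cat > h.py <<'E'
import numpy as np,cv2
from workcell import telemetry,imaging,job
def cap(n):
    c=imaging.capture(n); cv2.imwrite(f'pics/{n}.png',c['pixels'][:,:,::-1]); np.save(f'{n}.npy',c,allow_pickle=True); return c
def ray(c,u,v):
    x,y=(u-c['cx'])/c['fx'],(v-c['cy'])/c['fy']; rd=np.hypot(x,y); r=rd
    for _ in range(20): r=rd/(1+c['k1']*r*r)
    s=r/rd if rd>0 else 1
    R,_=cv2.Rodrigues(np.array(c['rvec'],float)); t=np.array(c['tvec'],float).ravel()
    return -R.T@t, R.T@np.array([x*s,y*s,1])
def onz(c,u,v,z):
    o,d=ray(c,u,v); return o+d*(z-o[2])/d[2]
def load(n): return np.load(f'{n}.npy',allow_pickle=True).item()
E
python3 - <<'E'
from h import *
for n in('top','side'): 
    c=cap(n); print(n,ray(c,320,200),c['fx'],c['k1'])
print(telemetry.state())
E
```

```text
top (array([0.54467529, 0.04219896, 1.04253651]), array([ 6.48503874e-02, -2.25216932e-04, -9.97930281e-01])) 468.6295309363855 -0.08733694950719056
side (array([0.57902618, 0.73017563, 0.56432548]), array([ 0.03981172, -0.80166235, -0.59645403])) 411.6187482423095 0.008763086699851153
{'clock': 0.1, 'joints': array([-1.44810303e+00,  1.59002147e-01,  1.59806626e+00,  4.79272862e-06,
        1.38619685e+00, -2.10105057e-01]), 'dq': array([ 6.54415579e-04, -4.51671985e-03, -1.30715538e-03, -5.64561638e-05,
        1.60256691e-03, -4.59866655e-04]), 'tau': array([ 2.94254869e-05, -3.86505783e+01, -3.22959101e+01,  7.02296686e-02,
        3.39641073e-02, -5.06149388e-05]), 'tcp_pos': array([ 0.18775624, -0.54290074,  0.21372837]), 'tool_rot': array([ 9.86187300e-01,  1.65631850e-01,  3.88926764e-05, -8.35399673e-04]), 'contact_force': array([-0.81397306, -0.26991225, -0.48528899]), 'wrist_torque': array([ 0.01212647,  0.05438226, -0.01456805]), 'gripper_force': 0.0, 'width': 0.09200092242872973}
```

View pics/top.png

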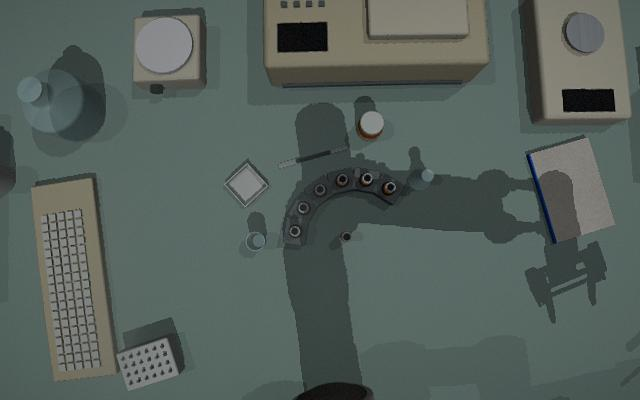

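View pics/side.png

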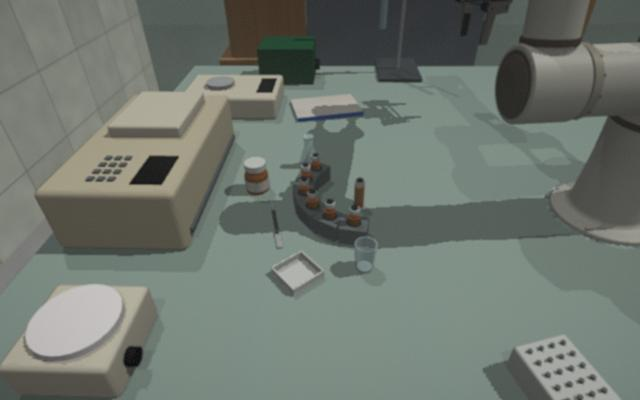

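The top view shows the six caps from (390,188) by the flask at (425,177), round to (295,231) by the beaker at (255,241). The spare is at (346,237), the jar at (371,125), and the dish at (247,184). Next I'll enlarge and measure them.

```bash
python3 - <<'E'
from h import *
c=load('top'); im=c['pixels'][160:255,270:440,::-1]
cv2.imwrite('pics/topz.png',cv2.resize(im,None,fx=4.6,fy=4.6,interpolation=cv2.INTER_CUBIC))
for p in [(390,188),(367,179),(342,180),(320,190),(303,208),(295,231)]: print(p,onz(c,*p,.075).round(4))
for p,z in [((425,177),.085),((255,241),.06),((346,236),.072),((371,123),.075)]: print(p,onz(c,*p,z).round(4))
E
```

```text
(390, 188) [ 0.6286 -0.1041  0.075 ]
(367, 179) [ 0.6487 -0.0568  0.075 ]
(342, 180) [ 0.6479 -0.0048  0.075 ]
(320, 190) [0.6283 0.0414 0.075 ]
(303, 208) [0.5919 0.0775 0.075 ]
(295, 231) [0.5449 0.0952 0.075 ]
(425, 177) [ 0.6487 -0.176   0.085 ]
(255, 241) [0.5262 0.1802 0.06  ]
(346, 236) [ 0.5318 -0.0097  0.072 ]
(371, 123) [ 0.7667 -0.0694  0.075 ]
```

View pics/topz.png

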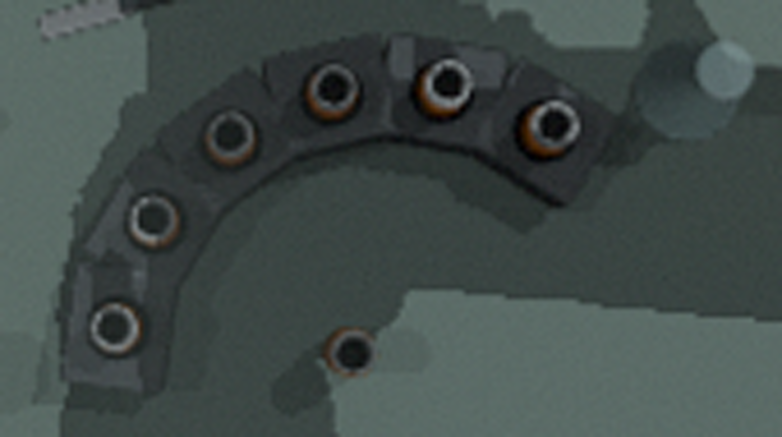

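The enlarged crop shows the six dark buttons, at about (554,127), (449,84), (333,88), (231,137), (154,219) and (116,328) in crop pixels. I'll take mask centroids, triangulate with the side view where I can, and fit the known arc.

```bash
cat > fit.py <<'E'
from h import *
from scipy.optimize import least_squares
c=load('top'); g=cv2.cvtColor(c['pixels'],cv2.COLOR_RGB2GRAY)
P=[]
for x,y in [(554,127),(449,84),(333,88),(231,137),(154,219),(116,328)]:
    u,v=270+(x+.5)/4.6-.5,160+(y+.5)/4.6-.5
    a=g[int(round(v))-4:int(round(v))+5,int(round(u))-4:int(round(u))+5].astype(float)
    w=np.clip(42-a,0,None); yy,xx=np.mgrid[:9,:9]; w*=np.hypot(xx-4,yy-4)<3.2
    uu,vv=int(round(u))-4+(w*xx).sum()/w.sum(),int(round(v))-4+(w*yy).sum()/w.sum()
    P.append(onz(c,u,v,.0765)); print(round(u,1),round(v,1),round(uu,1),round(vv,1),P[-1].round(4))
P=np.array(P)[:,:2]; ang=-1+.4*np.arange(6); M=.13*np.c_[np.cos(ang),np.sin(ang)]
f=lambda p:(M@np.array([[np.cos(p[2]),np.sin(p[2])],[-np.sin(p[2]),np.cos(p[2])]])+p[:2]-P).ravel()
s=least_squares(f,[.53,-.03,.5]); F=f(s.x).reshape(-1,2)+P
print(s.x,'resid mm',(1000*s.fun).round(1)); print(F.round(4))
st=telemetry.state()
from scipy.spatial.transform import Rotation as R
T=R.from_quat(st['tool_rot']).as_matrix(); print(T.round(4))
for p in F: print((T.T@(np.r_[p,.105]-st['tcp_pos'])).round(4))
E
python3 fit.py
```

```text
390.0 187.2 390.1 186.7 [ 0.6301 -0.104   0.0765]
367.2 177.9 367.0 177.7 [ 0.6508 -0.0572  0.0765]
342.0 178.7 342.0 178.7 [ 0.6504 -0.0048  0.0765]
319.8 189.4 319.5 189.0 [0.6295 0.0418 0.0765]
303.1 207.2 302.5 207.3 [0.5935 0.0773 0.0765]
294.8 230.9 293.9 230.9 [0.5451 0.0954 0.0765]
[ 0.52310736 -0.03188518  0.40412684] resid mm [ 0.6 -0.9 -0.2  0.   0.  -0.7  0.6  0.2 -0.6  0.5 -0.5  0.9]
[[ 0.6307 -0.1048]
 [ 0.6506 -0.0572]
 [ 0.6504 -0.0055]
 [ 0.6301  0.042 ]
 [ 0.5929  0.0778]
 [ 0.5447  0.0963]]
[[ 9.451e-01  3.267e-01 -2.000e-04]
 [ 3.267e-01 -9.451e-01  1.700e-03]
 [ 4.000e-04 -1.600e-03 -1.000e+00]]
[ 0.5617 -0.2691  0.1094]
[ 0.5961 -0.3077  0.1094]
[ 0.6128 -0.3566  0.1095]
[ 0.6091 -0.4081  0.1096]
[ 0.5856 -0.4541  0.1097]
[ 0.5461 -0.4874  0.1097]
```

Emit:
{"name": "carry_out", "arguments": {"moves": [[0.036,-0.017,0,0,0.0],[0.072,-0.034,0,0,0.0],[0.108,-0.052,0,0,0.0],[0.144,-0.069,0,0,0.0],[0.18,-0.086,0,0,0.0]]}}

```text
clock: 0.52
tcp_pos: [0.3307, -0.4016, 0.2142]
tool_rot: [0.986, 0.165, -0.0, -0.0]
contact_force: [0.6, 0.5, -1.1]
width: 0.0603
gripper_force: 0.0
```

Emit:
{"name": "carry_out", "arguments": {"moves": [[0.036,-0.017,0,0,0.0],[0.072,-0.034,0,0,0.0],[0.108,-0.052,0,0,0.0],[0.144,-0.069,0,0,0.0],[0.18,-0.086,0,0,0.0]]}}

```text
clock: 0.93
tcp_pos: [0.4728, -0.2614, 0.2143]
tool_rot: [0.986, 0.166, -0.0, -0.0]
contact_force: [0.1, -0.7, 0.8]
width: 0.0274
gripper_force: 0.0
```

Emit:
{"name": "carry_out", "arguments": {"moves": [[0.036,-0.017,0,0,0.0],[0.072,-0.034,0,0,0.0],[0.108,-0.052,0,0,0.0],[0.144,-0.069,0,0,0.0],[0.18,-0.086,0,0,0.0]]}}

```text
clock: 1.35
tcp_pos: [0.6148, -0.1213, 0.2141]
tool_rot: [0.986, 0.166, -0.0, -0.0]
contact_force: [0.4, -1.4, -0.3]
width: 0.0005
gripper_force: 0.0
```

Emit:
{"name": "carry_out", "arguments": {"moves": [[0.0217,-0.0101,0.03,0,0.0],[0.0217,-0.0101,0.06,0,0.0],[0.0217,-0.0101,0.085,0,0.0],[0.0217,-0.0101,0.085,0,0.0],[0.0217,-0.0101,0.085,0,0.0]]}}

```text
clock: 1.77
tcp_pos: [0.6297, -0.106, 0.1279]
tool_rot: [0.986, 0.166, -0.002, -0.001]
contact_force: [-0.4, 0.7, 0.4]
width: 0.0005
gripper_force: 0.0
```

```bash
cat > nx.py <<'E'
from h import *
from scipy.spatial.transform import Rotation as R
import sys
F=np.array([[.6307,-.1048],[.6506,-.0572],[.6504,-.0055],[.6301,.042],[.5929,.0778],[.5447,.0963]])
st=telemetry.state(); T=R.from_quat(st['tool_rot']).as_matrix()
print(st['clock'],st['tcp_pos'].round(4),st['contact_force'].round(2),st['width'],st['joints'].round(2))
for p in F: print((T.T@(np.r_[p,.088]-st['tcp_pos'])).round(4))
E
python3 nx.py; python3 -c "
from h import *
cap('wrist')"
```

```text
1.7667 [ 0.6297 -0.106   0.1279] [-0.37  0.68  0.44] 0.0005366956992219046 [-0.36  0.4   1.48 -0.    1.26  0.88]
[ 0.0014 -0.0007  0.0399]
[ 0.0358 -0.0392  0.0399]
[ 0.0525 -0.0881  0.0399]
[ 0.0488 -0.1396  0.0401]
[ 0.0254 -0.1856  0.0403]
[-0.0141 -0.2189  0.0405]
```

View pics/wrist.png

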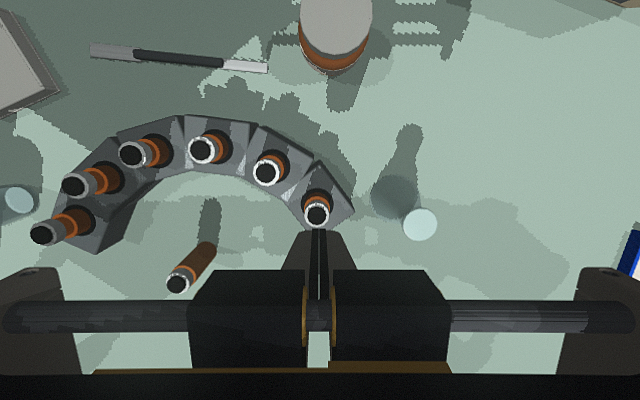

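The wrist view shows the shut fingertips ending at about (318,230), next to the first cap at (318,214). The other caps are at about (267,172), (202,150), (132,154), (75,185) and (42,234). I'll triangulate these against the top view.

```bash
python3 - <<'E'
from h import *
w=load('wrist'); t=load('top')
T=[(390,186.9),(367.1,177.8),(342,178.7),(319.6,189.2),(302.8,207.2),(294.4,230.9)]
W=[(318,214),(267,172),(202,150),(132,154),(75,185),(42,234)]
g=cv2.cvtColor(w['pixels'],cv2.COLOR_RGB2GRAY)
for a,(u,v) in zip(T,W):
    s=g[v-13:v+14,u-13:u+14].astype(np.uint8); m=(s<60).astype(np.uint8)
    n,l,st,ce=cv2.connectedComponentsWithStats(m)
    yy,xx=np.indices(l.shape)
    ok=[i for i in range(1,n) if 30<st[i,4]<500]
    i=min(ok,key=lambda i:np.hypot(*(ce[i]-13))) if ok else 0
    uu,vv=(u-13+ce[i][0],v-13+ce[i][1]) if ok else (u,v)
    o1,d1=ray(t,*a);o2,d2=ray(w,uu,vv)
    k=np.linalg.lstsq(np.c_[d1,-d2],o2-o1,rcond=None)[0]
    p,q=o1+d1*k[0],o2+d2*k[1]; print(round(uu,1),round(vv,1),st[i,4],p.round(4),q.round(4),onz(w,uu,vv,.0765).round(4))
x=g[180:260,280:360]
im=w['pixels'][100:260,10:360,::-1]; cv2.imwrite('pics/wz.png',cv2.resize(im,None,fx=2.2,fy=2.2,interpolation=cv2.INTER_CUBIC))
E
```

```text
316.4 215.2 254 [ 0.6308 -0.104   0.0761] [ 0.631  -0.1028  0.076 ] [ 0.6312 -0.1028  0.0765]
265.4 172.6 285 [ 0.6506 -0.0566  0.0802] [ 0.6513 -0.0555  0.0802] [ 0.6505 -0.0551  0.0765]
199.9 149.8 297 [ 0.6505 -0.0048  0.0766] [ 0.651  -0.0044  0.0766] [ 0.651  -0.0043  0.0765]
130.4 154.9 345 [0.6298 0.0422 0.0776] [0.6306 0.0428 0.0777] [0.6303 0.0435 0.0765]
72.6 185.9 341 [0.5934 0.0777 0.0797] [0.594  0.0782 0.0798] [0.5924 0.0806 0.0765]
41.2 234.7 323 [0.5452 0.0962 0.0789] [0.5458 0.0968 0.079 ] [0.5441 0.0988 0.0765]
```

View pics/wz.png

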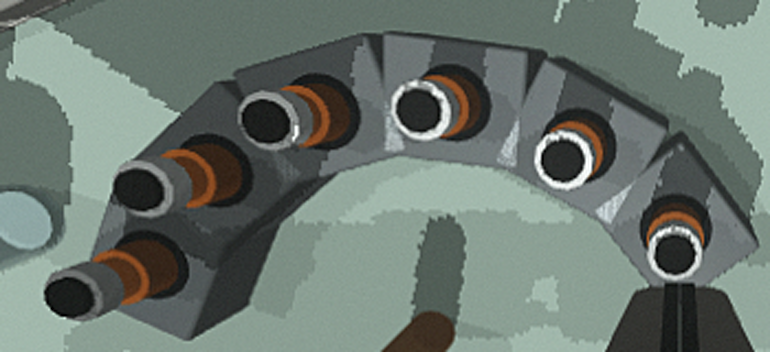

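All points agree to about 1 mm, and the heights lie within 71–80 mm. Now pressing the first cap.

Emit:
{"name": "carry_out", "arguments": {"moves": [[0.0015,-0.001,0.025,0,0.0],[0.0015,-0.001,0.042,0,0.0],[0.0015,-0.001,0.05,0,0.0],[0.0015,-0.001,0.054,0,0.0],[0.0015,-0.001,0.056,0,0.0]]}}

```text
clock: 2.23
tcp_pos: [0.6327, -0.1056, 0.0751]
tool_rot: [0.986, 0.165, 0.0, 0.0]
contact_force: [-2.1, -0.1, 2.2]
width: 0.0002
gripper_force: 1.5
```

Emit:
{"name": "carry_out", "arguments": {"moves": [[0,0,0.001,0,0],[0,0,0.001,0,0],[0,0,0.001,0,0]]}}

```text
clock: 2.48
tcp_pos: [0.633, -0.1056, 0.0741]
tool_rot: [0.986, 0.166, 0.001, 0.001]
contact_force: [-2.2, -0.6, 2.3]
width: 0.0006
gripper_force: 1.4
```

Emit:
{"name": "carry_out", "arguments": {"moves": [[-0.001,0,0.0015,0,0],[-0.001,0,0.0025,0,0],[-0.001,0,0.0025,0,0]]}}

```text
clock: 2.73
tcp_pos: [0.6326, -0.1057, 0.0709]
tool_rot: [0.986, 0.166, 0.002, 0.001]
contact_force: [3.0, 0.3, 4.4]
width: 0.0004
gripper_force: 1.7
```

Emit:
{"name": "carry_out", "arguments": {"moves": [[0,0,0.001,0,0],[0,0,0.0015,0,0],[0,0,0.0015,0,0]]}}

```text
clock: 2.98
tcp_pos: [0.6326, -0.1057, 0.0699]
tool_rot: [0.986, 0.166, 0.001, 0.001]
contact_force: [1.9, 0.1, 6.5]
width: 0.0004
gripper_force: 3.4
```

Emit:
{"name": "carry_out", "arguments": {"moves": [[0,0,0.0012,0,0],[0,0,0.0012,0,0],[0,0,0.0012,0,0],[0,0,0.0012,0,0]]}}

```text
clock: 3.32
tcp_pos: [0.6326, -0.1057, 0.0692]
tool_rot: [0.986, 0.166, 0.001, 0.001]
contact_force: [0.8, 1.4, 8.7]
width: 0.0005
gripper_force: 4.5
```

```bash
python3 nx.py
```

```text
3.3167 [ 0.6326 -0.1057  0.0692] [0.82 1.35 8.71] 0.00046289554874697484 [-0.35  0.46  1.52  0.    1.16  0.88]
[-0.0015 -0.0015 -0.0188]
[ 0.0329 -0.04   -0.0188]
[ 0.0496 -0.0889 -0.0188]
[ 0.0459 -0.1404 -0.0189]
[ 0.0225 -0.1864 -0.0191]
[-0.0171 -0.2197 -0.0192]
```

The first cap is home: the force now rises with the button spring against a hard stop, at 8.7 N. Next is cap 2.

Emit:
{"name": "carry_out", "arguments": {"moves": [[0,0,-0.024,0,0],[0.017,-0.02,-0.024,0,0],[0.033,-0.04,-0.024,0,0],[0.033,-0.04,-0.02,0,0],[0.033,-0.04,-0.02,0,0]]}}

```text
clock: 3.73
tcp_pos: [0.6481, -0.0557, 0.0856]
tool_rot: [0.986, 0.167, -0.002, -0.001]
contact_force: [0.1, -0.5, 0.2]
width: 0.0003
gripper_force: 0.0
```

```bash
python3 nx.py
```

```text
3.7333 [ 0.6481 -0.0557  0.0856] [ 0.09 -0.47  0.18] 0.0002640416344580448 [-0.27  0.47  1.47 -0.    1.2   0.97]
[-0.0326  0.0407 -0.0024]
[ 0.0018  0.0023 -0.0024]
[ 0.0186 -0.0466 -0.0024]
[ 0.0151 -0.0982 -0.0023]
[-0.0083 -0.1442 -0.0022]
[-0.0477 -0.1775 -0.002 ]
```

Emit:
{"name": "carry_out", "arguments": {"moves": [[0.0015,0.0015,0.004,0,0],[0.0015,0.0015,0.008,0,0],[0.0015,0.0015,0.012,0,0],[0.0015,0.0015,0.015,0,0],[0.0015,0.0015,0.017,0,0]]}}

```text
clock: 4.15
tcp_pos: [0.6511, -0.0587, 0.0702]
tool_rot: [0.986, 0.165, -0.0, 0.0]
contact_force: [-1.4, -1.3, 5.8]
width: 0.0002
gripper_force: 2.9
```

Emit:
{"name": "carry_out", "arguments": {"moves": [[0,0,0.0015,0,0],[0,0,0.003,0,0],[0,0,0.003,0,0],[0,0,0.003,0,0]]}}

```text
clock: 4.48
tcp_pos: [0.6512, -0.0587, 0.0689]
tool_rot: [0.986, 0.166, -0.0, 0.001]
contact_force: [-5.4, -0.7, 10.4]
width: 0.0002
gripper_force: 5.0
```

```bash
python3 nx.py
```

```text
4.4833 [ 0.6512 -0.0587  0.0689] [-5.35 -0.67 10.39] 0.00022604653097161998 [-0.27  0.5   1.48 -0.    1.17  0.96]
[-0.0344  0.0369 -0.019 ]
[-0.0001 -0.0016 -0.0191]
[ 0.0166 -0.0505 -0.0191]
[ 0.0129 -0.102  -0.0192]
[-0.0105 -0.148  -0.0192]
[-0.05   -0.1812 -0.0192]
```

Cap 2 is home. Next is cap 3.

Emit:
{"name": "carry_out", "arguments": {"moves": [[0,0,-0.024,0,0],[0.008,-0.025,-0.024,0,0],[0.0165,-0.05,-0.024,0,0],[0.0165,-0.05,-0.018,0,0],[0.0165,-0.05,-0.018,0,0]]}}

```text
clock: 4.9
tcp_pos: [0.6495, -0.0041, 0.0838]
tool_rot: [0.986, 0.167, -0.001, -0.0]
contact_force: [0.3, -0.8, -0.4]
width: 0.0005
gripper_force: 0.0
```

Emit:
{"name": "carry_out", "arguments": {"moves": [[0,0,0.004,0,0],[0,0,0.008,0,0],[0,0,0.012,0,0],[0,0,0.015,0,0]]}}

```text
clock: 5.23
tcp_pos: [0.6506, -0.0061, 0.0701]
tool_rot: [0.986, 0.165, -0.0, 0.0]
contact_force: [-2.1, -0.8, 6.4]
width: 0.0006
gripper_force: 2.9
```

Emit:
{"name": "carry_out", "arguments": {"moves": [[0,0,0.0015,0,0],[0,0,0.003,0,0],[0,0,0.003,0,0],[0,0,0.003,0,0]]}}

```text
clock: 5.57
tcp_pos: [0.6507, -0.0061, 0.0689]
tool_rot: [0.986, 0.165, -0.0, 0.0]
contact_force: [-4.4, -1.0, 9.8]
width: 0.0006
gripper_force: 5.0
```

```bash
python3 nx.py
```

```text
5.5667 [ 0.6507 -0.0061  0.0689] [-4.4  -0.95  9.84] 0.0006453372042660145 [-0.19  0.49  1.49 -0.    1.17  1.04]
[-0.0511  0.0868 -0.019 ]
[-0.0168  0.0483 -0.019 ]
[-0.0001 -0.0006 -0.0191]
[-0.0038 -0.0521 -0.0191]
[-0.0272 -0.0981 -0.0191]
[-0.0668 -0.1313 -0.0191]
```

Cap 3 is home and the tip was well centred. Next is cap 4.

Emit:
{"name": "carry_out", "arguments": {"moves": [[0,0,-0.024,0,0],[-0.002,-0.026,-0.024,0,0],[-0.004,-0.052,-0.024,0,0],[-0.004,-0.052,-0.018,0,0],[-0.004,-0.052,-0.018,0,0]]}}

```text
clock: 5.98
tcp_pos: [0.6286, 0.0433, 0.0839]
tool_rot: [0.986, 0.166, -0.001, -0.0]
contact_force: [0.0, -0.8, -0.1]
width: 0.0003
gripper_force: 0.0
```

Emit:
{"name": "carry_out", "arguments": {"moves": [[0,0,0.004,0,0],[0,0,0.008,0,0],[0,0,0.012,0,0],[0,0,0.015,0,0]]}}

```text
clock: 6.32
tcp_pos: [0.6303, 0.0417, 0.0702]
tool_rot: [0.986, 0.165, 0.0, 0.0]
contact_force: [-0.5, -0.4, 6.4]
width: 0.0006
gripper_force: 2.8
```

Emit:
{"name": "carry_out", "arguments": {"moves": [[0,0,0.0015,0,0],[0,0,0.003,0,0],[0,0,0.003,0,0],[0,0,0.003,0,0]]}}

```text
clock: 6.65
tcp_pos: [0.6304, 0.0418, 0.0689]
tool_rot: [0.986, 0.165, 0.0, 0.001]
contact_force: [-3.5, -1.8, 10.5]
width: 0.0004
gripper_force: 5.0
```

```bash
python3 nx.py
```

```text
6.65 [0.6304 0.0418 0.0689] [-3.47 -1.82 10.48] 0.0004156054602796908 [-0.12  0.44  1.55 -0.    1.15  1.11]
[-0.0475  0.1387 -0.0189]
[-0.0132  0.1002 -0.0189]
[ 0.0035  0.0512 -0.019 ]
[-0.0002 -0.0003 -0.0191]
[-0.0237 -0.0463 -0.0191]
[-0.0632 -0.0795 -0.0192]
```

Emit:
{"name": "carry_out", "arguments": {"moves": [[0,0,-0.024,0,0],[-0.012,-0.023,-0.024,0,0],[-0.0235,-0.0465,-0.024,0,0],[-0.0235,-0.0465,-0.018,0,0],[-0.0235,-0.0465,-0.018,0,0]]}}

```text
clock: 7.07
tcp_pos: [0.591, 0.0794, 0.0839]
tool_rot: [0.986, 0.166, -0.001, -0.0]
contact_force: [0.0, -0.6, 0.0]
width: 0.0002
gripper_force: 0.0
```

Emit:
{"name": "carry_out", "arguments": {"moves": [[0,0,0.004,0,0],[0,0,0.008,0,0],[0,0,0.012,0,0],[0,0,0.015,0,0]]}}

```text
clock: 7.4
tcp_pos: [0.5932, 0.0783, 0.0702]
tool_rot: [0.986, 0.165, 0.0, 0.0]
contact_force: [-0.6, -1.0, 4.7]
width: 0.0003
gripper_force: 2.8
```

Emit:
{"name": "carry_out", "arguments": {"moves": [[0,0,0.0015,0,0],[0,0,0.003,0,0],[0,0,0.003,0,0],[0,0,0.003,0,0]]}}

```text
clock: 7.73
tcp_pos: [0.5933, 0.0783, 0.0689]
tool_rot: [0.986, 0.166, 0.0, 0.0]
contact_force: [-3.3, -1.0, 10.2]
width: 0.0006
gripper_force: 5.1
```

```bash
python3 nx.py
```

```text
7.7333 [0.5933 0.0783 0.0689] [-3.33 -1.03 10.15] 0.0005565249816909881 [-0.07  0.37  1.65 -0.    1.12  1.17]
[-0.0244  0.1853 -0.0189]
[ 0.0099  0.1468 -0.019 ]
[ 0.0266  0.0979 -0.019 ]
[ 0.023   0.0464 -0.0191]
[-0.0005  0.0004 -0.0191]
[-0.04   -0.0328 -0.0192]
```

Cap 5 is home. Next is the last one. I'll then rise straight up and check by picture.

Emit:
{"name": "carry_out", "arguments": {"moves": [[0,0,-0.024,0,0],[-0.02,-0.016,-0.024,0,0],[-0.04,-0.033,-0.024,0,0],[-0.04,-0.033,-0.018,0,0],[-0.04,-0.033,-0.018,0,0]]}}

```text
clock: 8.15
tcp_pos: [0.5422, 0.0972, 0.0838]
tool_rot: [0.986, 0.166, -0.001, -0.0]
contact_force: [-0.1, -0.8, -0.6]
width: 0.0002
gripper_force: 0.0
```

Emit:
{"name": "carry_out", "arguments": {"moves": [[0,0,0.004,0,0],[0,0,0.008,0,0],[0,0,0.012,0,0],[0,0,0.015,0,0]]}}

```text
clock: 8.48
tcp_pos: [0.5449, 0.0967, 0.0704]
tool_rot: [0.986, 0.165, 0.001, 0.0]
contact_force: [-0.1, -0.0, 5.4]
width: 0.0004
gripper_force: 2.5
```

Emit:
{"name": "carry_out", "arguments": {"moves": [[0,0,0.0015,0,0],[0,0,0.003,0,0],[0,0,0.003,0,0],[0,0,0.003,0,0]]}}

```text
clock: 8.82
tcp_pos: [0.545, 0.0967, 0.0689]
tool_rot: [0.986, 0.166, 0.001, 0.0]
contact_force: [-3.1, -0.9, 9.3]
width: 0.0002
gripper_force: 5.1
```

Emit:
{"name": "carry_out", "arguments": {"moves": [[0,0,-0.02,0,0],[0,0,-0.04,0,0],[0,0,-0.055,0,0],[0,0,-0.055,0,0],[0,0,-0.055,0,0]]}}

```text
clock: 9.23
tcp_pos: [0.5443, 0.097, 0.1225]
tool_rot: [0.986, 0.166, 0.001, 0.0]
contact_force: [-0.0, -0.0, -0.2]
width: 0.0005
gripper_force: 0.0
```

```bash
python3 nx.py|head -1; python3 -c "
from h import *
cap('top');cap('side')
c=load('side'); cv2.imwrite('pics/sz.png',cv2.resize(c['pixels'][120:290,220:420,::-1],None,fx=3.5,fy=3.5,interpolation=cv2.INTER_CUBIC))"
```

```text
9.2333 [0.5443 0.097  0.1225] [-0.03 -0.04 -0.17] 0.0005312648923676659 [-0.04  0.19  1.75 -0.    1.2   1.2 ]
```

View pics/sz.png

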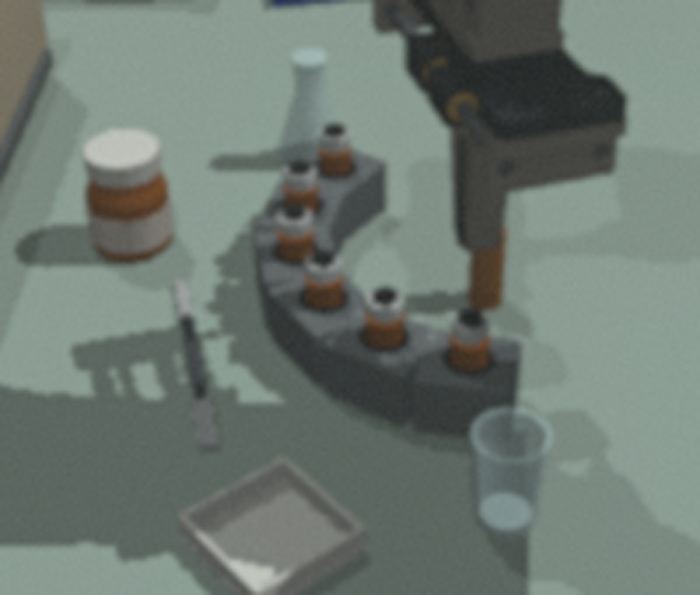

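The side crop shows all six caps seated evenly, from (334,135) to (470,320). The tray, flask, beaker, jar, spatula, dish and spare are in place. I'll rise a little more and hand in.

Emit:
{"name": "carry_out", "arguments": {"moves": [[0,0,-0.03,0,0],[0,0,-0.06,0,0],[0,0,-0.08,0,0],[0,0,-0.08,0,0],[0,0,-0.08,0,0]]}}

```text
clock: 9.75
tcp_pos: [0.5439, 0.0971, 0.2018]
tool_rot: [0.986, 0.166, 0.0, 0.0]
contact_force: [-0.1, -0.4, -0.6]
width: 0.0009
gripper_force: 0.0
```

```bash
python3 -c "
from workcell import job
print(job.hand_in())"
```

```text
the job is handed in; nothing more can be done
None
```

I pressed all six caps home in order from the flask end to the beaker end, with readings after each press of 8.7–10.5 N, left the tray and glassware in place with the hand clear, and handed the job in at about 10 s; it returned no verdict.

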